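# Book in a hard drive: case open, label held to the scanner

### The arm

A 7-joint arm with a two-finger parallel gripper is mounted at the origin on the work surface. World frame = base frame: x ahead of the robot, y to its left, z up, the work surface at z = 0. Lengths are in m, angles in rad, forces in N, time in s.
With the tool pointing down it reaches from about 0.425 to 0.925 m from the base axis. Payload 6.8 kg.
Tool frame: the origin (TCP) lies at the very end of the fingers, on their centre line; the grasp point (between the pads) lies 19 mm behind it (manip.tcp_to_grasp is the distance from the TCP to the grasp point, in m); z points along the fingers, y is the line along which they close (so a half turn about z gives the same grasp; the last joint's range is limited). The gripper opens to 88 mm and grips with 3 to 60 N. Pads are 20 mm wide; open, the fingers measure 115 mm over their backs; the gripper's body (75 mm by 178 mm) begins 61 mm behind the grasp point.
Start: joints at [-1.394, 0.477, 0.022, 1.555, -0.011, 1.109, -0.083], TCP at [0.19, 0.648, 0.223] pointing down, gripper open.
Joint ranges: [-2.96, 2.96], [-0.34, 2.1], [-1.41, 1.46], [0.24, 2.44], [-1.37, 4.51], [0.17, 1.92], [-2.96, 2.96]. Speed limits (rad/s): [2.39, 2.39, 3.14, 3.14, 3.14, 3.14, 3.14].

### API

Orientations are given as a unit quaternion [x, y, z, w].
In Python, from workcell import manip gives the robot as it stands.
- The arm moves only by the shell command python3 -m pendant [OPENING] [FORCE], which reads ROWS from standard input. ROWS is a JSON list of rows, 1 to 20 of them, each of 6 numbers: dx, dy, dz in shares of 1000 mm (1.0 is 1000 mm), then a rotation vector rx, ry, rz in normalised numbers (1 is pi/2 rad); each row shifts and turns the commanded pose from where the row before left it, along the tool's axes as they then stand; what a row does not reach is not made up. A row lasts 1/10 s, in which the tool goes at most 0.05 m and 0.15 rad, less where a joint would pass 70% of its speed; a pose out of reach is approached as far as the arm can. OPENING is the opening from 0.0 (shut) to 1.0 (fully open), set as the command begins (- or left out keeps the last). The fingers move at their own pace and stop on an object; FORCE is the grip in N (left out, the last holds). Time passes only in rows, so rows that do not move let the fingers close. It prints the time, the measured TCP pose, the force, the opening and the grip force at its end. A shift or turn number past 1, either way, is cut back to 1. Input that does not fit is refused with a message, and nothing moves.
- manip.get_obs(): the state, without advancing time (a new reading comes with each control period).
- manip.grab_frame(name): name is "scene" or "top"; returns the picture (420x560x3 uint8, red, green, blue); there is no depth.
- manip.camera_model(name): a dict with "fx", "fy", "cx", "cy" (pixels), "k1" (the pictures are not rectified: a ray, as slopes to the right and down, at radius r is drawn at 1 + k1 r^2 times it, then the intrinsics apply), "world_to_cam" (4x4, takes a point from world to camera coordinates). Camera axes: x right, y down, z forward; pixel columns grow to the right and rows downward; lengths in m; the calibration is good to about 2 mm. A picture is of the moment at which its call begins. camera_model takes no time and is no camera call.
- manip.finish_job(): hands the job in; it is judged then, once.
The state is a dict: "time": time; "q": joint angles; "dq": joint speeds; "effort": joint torques, N m; "position": TCP position; "eef_rot": TCP orientation; "contact_force": force on the tool from outside, world axes, zero at the start; "moment": the same for the moment, N m; "opening": opening from 0.0 (shut) to 1.0 (fully open); "gripper_force": force on a finger pad.
Only numpy, scipy, OpenCV 4.12 (cv2) and the standard library are available. Lean on these libraries where they do the work, as an engineer would, in place of code of your own. Each camera call takes 0.05 s, during which the arm holds its last target. There are 200 camera calls.

### The job

Book in the hard drive from the drive case: swing the hasp off the lid's catch, open the lid until it stands upright or beyond, and draw out the hard drive, the tallest of the three units. Turn it so that its label squarely faces the middle of the barcode scanner's sloping window from about 9 to 10 cm away, and finish while still holding it there, raised and still in the gripper, with the case left open. Do not knock the drive against the scanner or set it down on the bench, and leave the other two units in their slots and the things on the bench undisturbed.

Things in the scene. Friction and masses are not known exactly. Their poses are not given: they have to be found in the camera images.
- case: dark plastic drive case, fixed to the bench, 150 (x) x 220 (y) x 96 mm high when shut; origin at the centre of its underside, z up, -x its front with the hasp, +x its back with the lid hinge. 6 mm walls, rim of the open body 68 mm high, inside 138 x 208 mm, floor 6 mm thick
- case_in (a point): centre of the case's inner floor, 6 mm above its underside. On the floor stands a rigid rack insert, flat top 42 mm above the bench, with three straight slots open at the top, 104 (x) x 19 mm (y), 36 mm deep, centred on x = 0, y = -60, 0 and +60 mm of the case; the units rest in them on the floor, loosely, with nothing gripping them
- hasp (a joint): hasp hinged at the middle of the case's front: 0 = shut, its hook over the lid's catch, holding the lid down; grows as its top swings outward (to the case's -x) and down, at most 1.5 rad; clear of the catch above 0.5 rad; a little stiff (0.03 N m), it stays where it is left
- hasp_tab (a point): where to pinch the hasp, at mid-width just under the thumb tab that stands out at its top; at (-110, 0, 82) mm in the case's frame when shut. The hasp is 34 mm wide (case's y) with flat free sides; tab's top 90 mm high, outer edge at x = -120 mm; the hasp's upright plate spans x = -99 to -103 mm
- hasp_hinge (a point): middle of the hasp's hinge pin, which runs along the case's y; at (-86, 0, 38) mm in the case's frame
- lid (a joint): the case's lid: 0 = shut, grows as its front rises, 1.57 = upright, stops at 1.85 rad; a stiff hinge (friction 0.35 N m, the lid weighs 0.25 kg): it stays where it is left; about 4 N at the lip raise it
- lid_lip (a point): point in the lid's front lip (the catch), a flat tongue 28 mm wide (case's y), 10 mm thick, standing 20 mm out from the lid's front (shut: x = -75 to -95, height 72 to 82 mm); the point is at mid-width and mid-thickness, shut at (-91, 0, 77) mm in the case's frame. The lid is a shell, 68 to 96 mm high when shut
- lid_hinge (a point): middle of the lid's hinge axis, which runs along the case's y; at (75, 0, 68) mm in the case's frame
- drive: the hard drive: plain aluminium block 100 (x) x 15 (y) x 70 mm (z), 0.14 to 0.28 kg, on its long edge in one of the case's three slots, axes along the case's within a few degrees. Origin at the centre of its lower edge, z up. +y face: white barcode label; -y face: green circuit board. Tallest unit in the case: top 76 mm above the bench, the others at least 18 mm lower
- drive_label (a point): centre of the drive's label face, at (0, 7.5, 35) mm in the drive's frame, axes as the drive's: +y points out of the label
- ssd: bystander: grey pocket drive with rounded edges, 96 x 15 x 52 mm, standing in another slot; origin at the centre of its lower edge
- reader: bystander: black card reader, 80 x 15 x 50 mm, standing in the remaining slot; origin at the centre of its lower edge
- scanner: dark hands-free barcode scanner fixed to the bench: round foot 124 mm across, a stem, and the head; highest point about 180 mm; origin at the centre of the foot's underside, yaw: its window looks towards its -x
- scanner_head: the scanner's head, 86 (y) x 78 (z) x 52 mm deep, with a dark window 64 x 56 mm in its front; origin at the window's centre, 130 mm above the bench; -x points straight out of the window, which leans back to look 0.70 rad (40 degrees) above level; z runs up along the window's slope, y is level
- multimeter: bystander: red and black hand multimeter lying on the bench, 170 x 82 x 39 mm, origin at the centre of its underside
- mouse: bystander: black computer mouse, 110 x 62 x 34 mm, on the bench, origin at the centre of its underside
Things that resemble listed ones, but are neither listed nor needed, are in the scene too. What is shaped like the scanner but purple or turquoise is not meant.

How it is judged:
On the way, in this order (a step that is already met when the one before it is completed fails the run):
1. the hasp is swung off the catch (value of joint hasp above 0.6 rad), for 0.2 s.
2. the lid is open to upright or nearly so (value of joint lid above 1.4 rad), for 0.2 s.
3. the drive is drawn clear of the case in the gripper (z of drive in the frame of case above 0.085 m and contact force between drive and the fingers above 1 N), for 0.2 s.
At the end, for the whole second after the job is handed in: Drive still and held by the gripper alone, lower edge over 90 mm up; label centre 55 to 135 mm out from the window, within 35 mm of its axis sideways and along the slope, facing it square within 0.3 rad; hasp off (over 0.5 rad), lid open (over 1.3 rad) (x of drive_label in the frame of scanner_head between -0.135 and -0.055 m and y of drive_label in the frame of scanner_head between -0.035 and 0.035 m and z of drive_label in the frame of scanner_head between -0.035 and 0.035 m and angle between the y axis of drive and the x axis of scanner_head, either way round below 0.3 rad and y of scanner_head in the frame of drive_label above 0.03 m and height (world z) of drive above 0.09 m and contact force between drive and the fingers above 1 N and contact force between drive and scanner below 0.2 N and contact force between drive and case below 0.2 N and linear speed of drive below 0.03 m/s and angular speed of drive below 0.2 rad/s and value of joint lid above 1.3 rad and value of joint hasp above 0.5 rad); the arm keeps its last pose, push and grip.
It fails at once if one of the other two units in the case is moved by over 15 mm (distance of any of ssd, reader from where it was at the start of the episode above 0.015 m).
It fails at once if the multimeter or the mouse is moved by over 20 mm (distance of any of multimeter, mouse from where it was at the start of the episode above 0.02 m).
It fails at once if the drive knocks against the scanner, or is dropped or laid on the bench (contact force between drive and scanner above 1 N or (height (world z) of drive below 0.04 m and horizontal distance between drive and case above 0.13 m)).
It also fails if it takes over 59 s, if anything falls off the work surface, if the arm or the gripper's body presses on something with over 40 N, if the wrist force passes 120 N, or if a joint passes its speed limit or range.

## Working session

There is one attempt and no reset: what is moved stays moved. The work goes in short steps, Python scripts to look and compute and a shell command to move; the robot and the scene stay as the last step left them, time stands still between calls to the robot, and variables do not carry over. Pictures are saved under pics/ and viewed, at most 10 in all, crops included, and the job is handed in when it is done.

```bash
ls; mkdir -p pics; python3 - <<'E'
from workcell import manip
import cv2,numpy as np
for n in("scene","top"):
    f=manip.grab_frame(n); cv2.imwrite(f"pics/{n}0.png",f[:,:,::-1]); m=manip.camera_model(n); print(n,m)
o=manip.get_obs();print(o["position"],o["eef_rot"],o["time"],manip.tcp_to_grasp)
E
```

```text
pics
scene {'fx': 383.54055514619654, 'fy': 383.54055514619654, 'cx': 278.6654141064467, 'cy': 207.56878376514376, 'k1': -0.009908616596840301, 'world_to_cam': array([[-0.84501112,  0.53460935,  0.01220857,  0.45260273],
       [ 0.33042458,  0.53995206, -0.7741262 , -0.06258624],
       [-0.42044715, -0.65011124, -0.63291356,  1.2053418 ],
       [ 0.        ,  0.        ,  0.        ,  1.        ]])}
top {'fx': 489.3642950078816, 'fy': 489.3642950078816, 'cx': 273.2708246438783, 'cy': 211.8653721557996, 'k1': -0.03820200028906973, 'world_to_cam': array([[-0.02384176, -0.99970006,  0.00559921, -0.06481653],
       [-0.99837801,  0.02351984, -0.05184752,  0.52364969],
       [ 0.05170028, -0.00682626, -0.99863932,  1.42224991],
       [ 0.        ,  0.        ,  0.        ,  1.        ]])}
[0.18954461 0.64730566 0.22180781] [ 1.41909434e-01  9.89879332e-01 -7.86730248e-04 -4.25910641e-05] 0.1 0.0187
```

View pics/scene0.png

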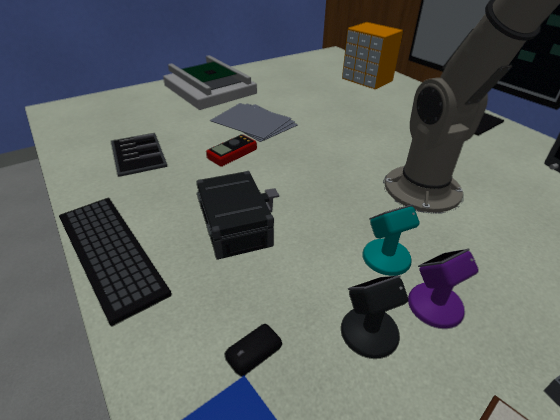

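View pics/top0.png

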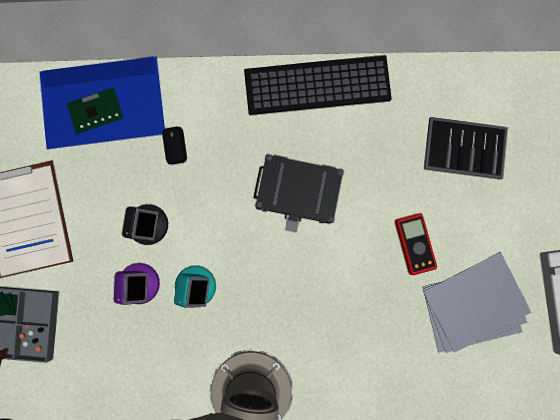

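Top view: the case is at (298,190), with its hasp at (291,225) facing the robot. The tray at (465,148) resembles the case but has no lid or hasp. Of the three scanners, the dark one at (145,223) is wanted; purple (136,287) and turquoise (195,288) are not. The mouse is at (175,145) and the multimeter at (415,245).

```bash
cat > h.py <<'E'
from workcell import manip
import cv2,numpy as np
from scipy.spatial.transform import Rotation as R
def ray(n,uv):
    m=manip.camera_model(n);d=np.array([(uv[0]-m['cx'])/m['fx'],(uv[1]-m['cy'])/m['fy']]);s=d.copy()
    for _ in range(8): s=d/(1+m['k1']*(s@s))
    T=m['world_to_cam'];return -T[:3,:3].T@T[:3,3],T[:3,:3].T@np.array([*s,1])
def onz(n,uv,z):
    c,d=ray(n,uv);return c+d*(z-c[2])/d[2]
def proj(n,p):
    m=manip.camera_model(n);T=m['world_to_cam'];q=T[:3,:3]@np.array(p)+T[:3,3];s=q[:2]/q[2];s=s*(1+m['k1']*(s@s))
    return np.array([m['fx']*s[0]+m['cx'],m['fy']*s[1]+m['cy']])
def shot(n,name,box=None,k=1):
    f=manip.grab_frame(n)[:,:,::-1].copy()
    if box: f=f[box[1]:box[3],box[0]:box[2]]
    cv2.imwrite(f"pics/{name}.png",cv2.resize(f,None,fx=k,fy=k,interpolation=cv2.INTER_CUBIC))
E
python3 - <<'E'
from h import *
f=cv2.imread("pics/top0.png");g=f.max(2)
def cont(box,lo,hi,open_=0):
    m=np.zeros(g.shape,np.uint8);x0,y0,x1,y1=box
    m[y0:y1,x0:x1]=((g[y0:y1,x0:x1]>=lo)&(g[y0:y1,x0:x1]<hi))*255
    if open_: m=cv2.morphologyEx(m,cv2.MORPH_OPEN,np.ones((open_,open_)))
    return max(cv2.findContours(m,0,2)[0],key=cv2.contourArea)
c=cont((240,140,360,245),0,100,17)
r=cv2.minAreaRect(c);b=cv2.boxPoints(r);print("case",r)
for p in b: print(p,onz("top",p,.096)[:2],onz("top",p,.0)[:2])
c=cont((110,190,180,255),0,130)
print("foot+head bbox",cv2.boundingRect(c))
w=cont((128,200,165,245),0,25); r=cv2.minAreaRect(w);print("win",r)
for p in cv2.boxPoints(r): print(p,onz("top",p,.13)[:2])
a=cv2.resize(f[140:245,240:360],None,fx=5,fy=5,interpolation=cv2.INTER_CUBIC)
d=cv2.resize(f[195:255,110:180],(400,343),interpolation=cv2.INTER_CUBIC)
o=np.zeros((600,800,3),np.uint8);o[:420,:480]=cv2.resize(a,(480,420));o[:257,490:790]=cv2.resize(d,(300,257))
s=cv2.imread("pics/scene0.png");o[260:460,490:790]=cv2.resize(s[265:365,320:470],(300,200))
o[425:600,0:200]=cv2.resize(s[165:265,190:290],(200,175))
cv2.imwrite("pics/crop1.png",o)
E
```

```text
case ((298.63458251953125, 189.326904296875), (79.03479766845703, 58.05037307739258), 11.309932708740234)
[254.19226 210.03844] [ 0.52401152 -0.02400309] [ 0.52942906 -0.02092093]
[265.5769  153.11537] [ 0.68199793 -0.05913037] [ 0.69863487 -0.05854278]
[343.0769  168.61537] [ 0.63367581 -0.27382202] [ 0.64688115 -0.28848075]
[331.69226 225.53844] [ 0.47604955 -0.23727092] [ 0.47806107 -0.24933397]
foot+head bbox (122, 204, 47, 41)
win ((145.32432556152344, 224.55404663085938), (16.933095932006836, 23.015857696533203), 9.462321281433105)
[135.08109 234.5135 ] [0.46363149 0.29727804]
[138.86487 211.8108 ] [0.52464447 0.28642401]
[155.56757 214.59459] [0.51605714 0.24126453]
[151.78378 237.29729] [0.45511068 0.25220919]
```

View pics/crop1.png

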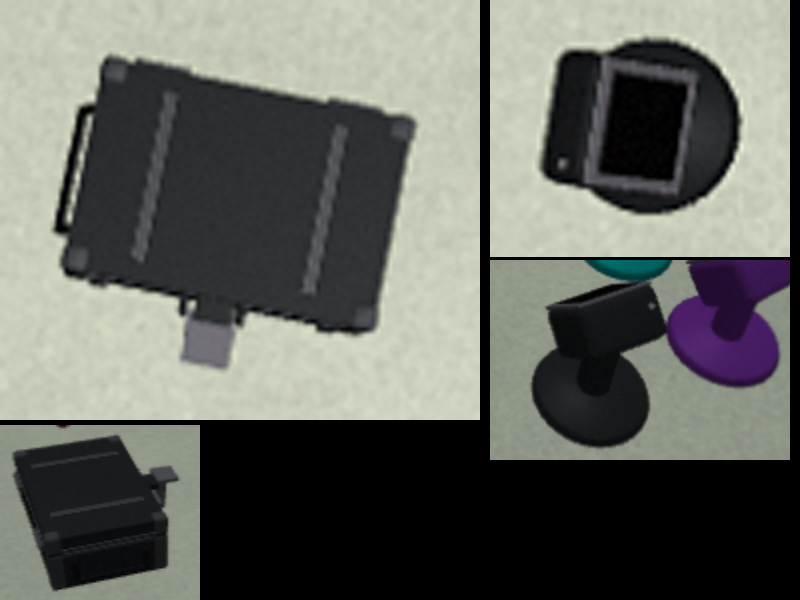

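The top crop shows the hasp tab at about (291,229) and the scanner's window looking right (world −y), on the dark scanner as described. The purple and turquoise ones are ruled out. Next I refine the two poses.

```bash
python3 - <<'E'
from h import *
f=cv2.imread("pics/top0.png").astype(int);g=f.max(2)
def big(m): return max(cv2.findContours(m.astype(np.uint8),0,2)[0],key=cv2.contourArea)
sub=np.zeros(g.shape,bool);sub[217:240,278:305]=True
c=big(sub&(g>75)&(g<150)&(np.arange(420)[:,None]>217))
r=cv2.minAreaRect(c);print("tab",r)
for p in cv2.boxPoints(r): print(p,onz("top",p,.09)[:2])
# window with edge heights
P=np.array([[135.08,234.51],[138.86,211.81],[155.57,214.59],[151.78,237.30]])
P=P+np.array([0,0])
Z=[.151,.151,.109,.109]
Q=np.array([onz("top",p,z) for p,z in zip(P,Z)]);print(Q,Q.mean(0))
print("lens",np.linalg.norm(Q[0]-Q[1]),np.linalg.norm(Q[2]-Q[1]),np.linalg.norm(Q[0]-Q[3]))
v=(Q[1]-Q[0]+Q[2]-Q[3])/2;print("level dir",v,np.arctan2(v[1],v[0]))
# foot check in scene camera: dark foot
yaw=-.222
X=np.array([np.cos(yaw),np.sin(yaw)]);Y=np.array([-X[1],X[0]])
t=np.array([onz("top",p,.09)[:2] for p in cv2.boxPoints(r)])
k=np.array([[ .52401152,-.02400309],[.68199793,-.05913037],[.63367581,-.27382202],[.47604955,-.23727092]])
print("tab XY",t@X,t@Y);print("lid XY",k@X,k@Y)
E
```

```text
tab ((292.5247497558594, 224.25247192382812), (14.229032516479492, 13.532506942749023), 5.710593223571777)
[284.77228 230.27724] [ 0.46614704 -0.10735919]
[286.11884 216.81187] [ 0.50342607 -0.11203406]
[300.27722 218.2277 ] [ 0.49856122 -0.15126249]
[298.93066 231.69307] [ 0.46128509 -0.14653234]
[[0.46338735 0.29146952 0.151     ]
 [0.52342118 0.28079863 0.151     ]
 [0.51715848 0.24617648 0.109     ]
 [0.45522121 0.25731282 0.109     ]] [0.48979706 0.26893936 0.13      ]
lens 0.06097481243315089 0.05478973583702721 0.05474820410086958
level dir [ 0.06098555 -0.01090361  0.        ] -0.17692078748851534
tab XY [0.4783458  0.51573928 0.51963117 0.48222835] [-0.00208778  0.00156021 -0.03777667 -0.04137009]
lid XY [0.5164368  0.67828043 0.6784152  0.51660938] [ 0.09196334  0.09248372 -0.1275788  -0.12663101]
```

The rows are not in the units I measure in: turns go in shares of pi/2 rad. I convert before sending: -0.063 rad / 1.5708 = -0.0401.

```bash
echo '[[0, 0, -0.04, 0, 0, -0.0401], [-0.045, -0.02, 0, 0, 0, 0], [-0.045, -0.02, 0, 0, 0, 0], [-0.045, -0.02, 0, 0, 0, 0], [-0.045, -0.02, 0, 0, 0, 0], [-0.045, -0.02, 0, 0, 0, 0], [-0.045, -0.02, 0, 0, 0, 0], [-0.0135, -0.044, 0, 0, 0, 0], [-0.0135, -0.044, 0, 0, 0, 0], [-0.0135, -0.044, 0, 0, 0, 0], [-0.0135, -0.044, 0, 0, 0, 0], [-0.0135, -0.044, 0, 0, 0, 0], [-0.0135, -0.044, 0, 0, 0, 0], [-0.0135, -0.044, 0, 0, 0, 0], [-0.0135, -0.044, 0, 0, 0, 0], [-0.0135, -0.044, 0, 0, 0, 0], [-0.0135, -0.044, 0, 0, 0, 0], [-0.0135, -0.044, 0, 0, 0, 0], [-0.0135, -0.044, 0, 0, 0, 0], [-0.0135, -0.044, 0, 0, 0, 0]]' | python3 -m pendant 0.7
cat >> h.py <<'E'
yaw=-.222;C0=np.array([.5794,-.1492,0]);CR=R.from_euler('z',yaw)
def st():
    o=manip.get_obs();r=R.from_quat(o['eef_rot']);p=CR.inv().apply(np.array(o['position'])-C0)*1000
    print("t",round(o['time'],2),"TCP case mm",p.round(1),"tool x,y,z in case",(CR.inv()*r).as_matrix().T.round(3).tolist(),"F",CR.inv().apply(o['contact_force']).round(1),"op",round(o['opening'],3),"gf",round(o['gripper_force'],1),"q",np.round(o['q'],2))
E
python3 -c "from h import *;st()"
```

```text
time: 2.1
position: [0.4715, -0.127, 0.2626]
eef_rot: [0.111, 0.994, 0.0, 0.0]
contact_force: [0.9, 0.1, 0.4]
opening: 0.698
gripper_force: 0.0
t 2.1 TCP case mm [-110.1   -2.1  262.6] tool x,y,z in case [[-1.0, -0.0, 0.0], [-0.0, 1.0, 0.0], [-0.0, 0.0, -1.0]] F [0.9 0.3 0.4] op 0.698 gf 0.0 q [-0.32  0.12  0.5   1.97 -0.07  1.07  1.56]
```

```bash
echo '[[0, 0.002, 0.04, 0, 0, 0], [0, 0, 0.04, 0, 0, 0], [0, 0, 0.04, 0, 0, 0], [0, 0, 0.04, 0, 0, 0], [0, 0, 0.04, 0, 0, 0], [0, 0, 0, 0, 0, 0]]' | python3 -m pendant ; echo '[[0, 0, 0, 0, 0, 0], [0, 0, 0, 0, 0, 0], [0, 0, 0, 0, 0, 0], [0, 0, 0, 0, 0, 0], [0, 0, 0, 0, 0, 0]]' | python3 -m pendant 0.2 10; python3 -c "from h import *;st()"
```

```text
time: 2.7
position: [0.4685, -0.1226, 0.0586]
eef_rot: [0.111, 0.994, -0.0, -0.005]
contact_force: [-0.3, 0.1, 0.7]
opening: 0.697
gripper_force: 0.0
time: 3.2
position: [0.4731, -0.1261, 0.0645]
eef_rot: [0.112, 0.994, -0.001, 0.002]
contact_force: [-1.2, -6.8, 6.5]
opening: 0.385
gripper_force: 10.0
t 3.2 TCP case mm [-108.8   -0.9   64.5] tool x,y,z in case [[-1.0, 0.002, -0.004], [0.002, 1.0, -0.002], [0.004, -0.002, -1.0]] F [ 0.3 -6.9  6.5] op 0.385 gf 10.0 q [-0.2   0.43  0.41  2.15 -0.29  0.61  1.76]
```

```bash
echo '[[0.004, -0.002, 0.003, 0, 0, 0], [0.004, 0, 0.003, 0, 0, 0], [0.004, 0, 0.003, 0, 0, 0], [0.003, 0, 0.004, 0, 0, 0], [0.003, 0, 0.004, 0, 0, 0], [0.003, 0, 0.004, 0, 0, 0], [0.002, 0, 0.005, 0, 0, 0], [0.002, 0, 0.005, 0, 0, 0], [0.001, 0, 0.005, 0, 0, 0], [0, 0, 0.005, 0, 0, 0], [0, 0, 0.005, 0, 0, 0], [0, 0, 0, 0, 0, 0], [0, 0, 0, 0, 0, 0]]' | python3 -m pendant; python3 -c "from h import *;st()
shot('scene','s1',(170,140,330,260),5)"
```

```text
time: 4.5
position: [0.4443, -0.1196, 0.0157]
eef_rot: [0.111, 0.994, -0.0, -0.002]
contact_force: [-3.5, -4.7, -1.1]
opening: 0.385
gripper_force: 10.0
t 4.5 TCP case mm [-138.3   -0.9   15.7] tool x,y,z in case [[-1.0, 0.001, 0.004], [0.001, 1.0, -0.001], [-0.004, -0.001, -1.0]] F [-2.3 -5.4 -1.1] op 0.385 gf 10.0 q [-0.16  0.49  0.35  2.22 -0.35  0.48  1.81]
```

View pics/s1.png

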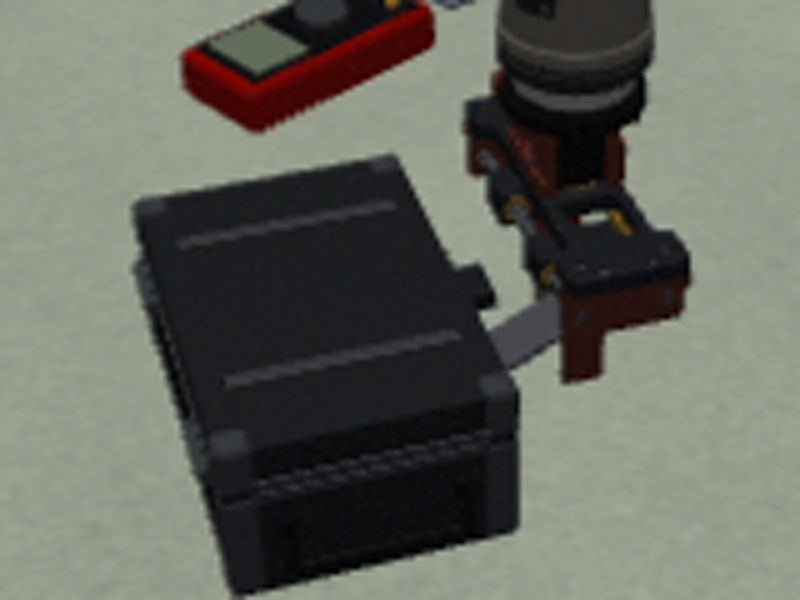

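The crop shows the hasp folded outward, with the grey bar at about (530,330) running to the fingers and the catch free at (480,285). Next is the lip.

```bash
echo '[[0, 0, 0, 0, 0, 0], [0, 0, 0, 0, 0, 0], [0, 0, 0, 0, 0, 0], [0, 0, -0.03, 0, 0, 0], [0, 0, -0.04, 0, 0, 0], [0, 0, -0.03, 0, 0, 0], [-0.023, -0.001, 0, 0, 0, 0], [-0.022, 0, 0, 0, 0, 0], [0, 0, 0.025, 0, 0, 0], [0, 0, 0.024, 0, 0, 0], [0, 0, 0, 0, 0, 0], [0, 0, 0, 0, 0, 0]]' | python3 -m pendant 0.65; python3 -c "from h import *;st()"
```

```text
time: 5.75
position: [0.4901, -0.1302, 0.0677]
eef_rot: [0.111, 0.994, 0.0, -0.001]
contact_force: [1.1, 0.9, 0.4]
opening: 0.653
gripper_force: 0.0
t 5.75 TCP case mm [-91.3  -1.2  67.7] tool x,y,z in case [[-1.0, -0.0, 0.001], [-0.0, 1.0, -0.0], [-0.001, -0.0, -1.0]] F [0.9 1.1 0.4] op 0.653 gf 0.0 q [-0.2   0.45  0.42  2.1  -0.3   0.65  1.77]
```

```bash
echo '[[0.002, -0.001, 0.002, 0, 0, 0], [0, 0, 0, 0, 0, 0], [0, 0, 0, 0, 0, 0], [0, 0, 0, 0, 0, 0], [0, 0, 0, 0, 0, 0], [0, 0, 0, 0, 0, 0]]' | python3 -m pendant 0.2 20; python3 -c "from h import *;st()"
```

```text
time: 6.35
position: [0.4886, -0.1303, 0.0661]
eef_rot: [0.11, 0.994, 0.0, 0.0]
contact_force: [-0.7, 3.6, 5.9]
opening: 0.315
gripper_force: 20.0
t 6.35 TCP case mm [-92.7  -1.5  66.1] tool x,y,z in case [[-1.0, -0.001, -0.0], [-0.001, 1.0, 0.001], [0.0, 0.001, -1.0]] F [-1.5  3.4  5.9] op 0.315 gf 20.0 q [-0.2   0.45  0.42  2.11 -0.3   0.64  1.78]
```

```bash
echo '[[-0.0023, 0, -0.02, 0, 0, 0], [-0.0047, 0, -0.0197, 0, 0, 0], [-0.007, 0, -0.0189, 0, 0, 0], [-0.0092, 0, -0.0179, 0, 0, 0], [-0.0112, 0, -0.0168, 0, 0, 0], [-0.0132, 0, -0.0152, 0, 0, 0], [-0.0149, 0, -0.0136, 0, 0, 0], [0, 0, 0, 0, 0, 0]]' | python3 -m pendant; python3 -c "from h import *;st()
shot('scene','s2',(170,100,330,220),5)"
```

```text
time: 7.15
position: [0.5502, -0.1444, 0.1889]
eef_rot: [0.11, 0.994, 0.0, 0.0]
contact_force: [-3.2, 3.9, 7.4]
opening: 0.317
gripper_force: 20.0
t 7.15 TCP case mm [-29.6  -1.8 188.9] tool x,y,z in case [[-1.0, -0.001, -0.001], [-0.001, 1.0, 0.001], [0.001, 0.001, -1.0]] F [-4.   3.1  7.4] op 0.317 gf 20.0 q [-0.25  0.37  0.5   1.88 -0.21  0.95  1.7 ]
```

View pics/s2.png

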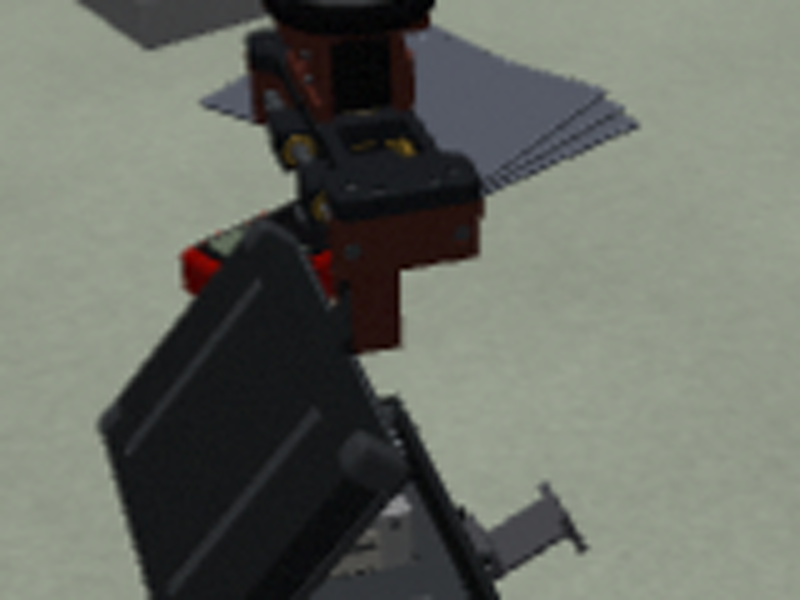

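The lid is about half open and following the fingers, which hold the lip at (345,310). The hasp stays out at (540,540), and a unit is visible at (395,530). I'll finish the arc.

```bash
echo '[[-0.0165, 0, -0.0116, 0, 0, 0], [-0.0177, 0, -0.0097, 0, 0, 0], [-0.0188, 0, -0.0074, 0, 0, 0], [-0.0195, 0, -0.0051, 0, 0, 0], [-0.02, 0, -0.0028, 0, 0, 0], [-0.0202, 0, 0, 0, 0, 0], [-0.02, 0, 0.002, 0, 0, 0], [0, 0, 0, 0, 0, 0], [0, 0, 0, 0, 0, 0]]' | python3 -m pendant; python3 -c "from h import *;st()"
echo '[[0, 0, 0, 0, 0, 0], [0, 0, 0, 0, 0, 0], [0, 0, 0, 0, 0, 0], [0, 0, -0.02, 0, 0, 0], [0, 0, -0.03, 0, 0, 0], [0.04, 0, 0, 0, 0, 0], [0.05, 0, 0, 0, 0, 0], [0.05, 0, 0, 0, 0, 0], [0.05, 0, 0, 0, 0, 0], [0.05, 0, 0, 0, 0, 0], [0, 0, 0, 0, 0, 0]]' | python3 -m pendant 0.65;python3 -c "from h import *;st()
shot('top','t1',(230,120,370,225),5);shot('scene','s3',(170,100,330,270),5)"
```

```text
time: 8.1
position: [0.6794, -0.1741, 0.2223]
eef_rot: [0.111, 0.994, -0.0, 0.001]
contact_force: [3.2, 0.9, 2.0]
opening: 0.315
gripper_force: 20.0
t 8.1 TCP case mm [103.   -2.3 222.3] tool x,y,z in case [[-1.0, -0.0, -0.002], [-0.0, 1.0, -0.0], [0.002, -0.0, -1.0]] F [2.9 1.6 2. ] op 0.315 gf 20.0 q [-0.16  0.56  0.49  1.51 -0.28  1.14  1.73]
time: 9.2
position: [0.4371, -0.1204, 0.271]
eef_rot: [0.111, 0.994, 0.002, -0.002]
contact_force: [0.7, 0.1, -0.0]
opening: 0.652
gripper_force: 0.0
t 9.2 TCP case mm [-145.1   -3.2  271. ] tool x,y,z in case [[-1.0, 0.0, 0.005], [0.0, 1.0, 0.003], [-0.005, 0.003, -1.0]] F [ 0.7  0.2 -0. ] op 0.652 gf 0.0 q [-0.37  0.04  0.53  2.02 -0.03  1.09  1.52]
```

View pics/t1.png

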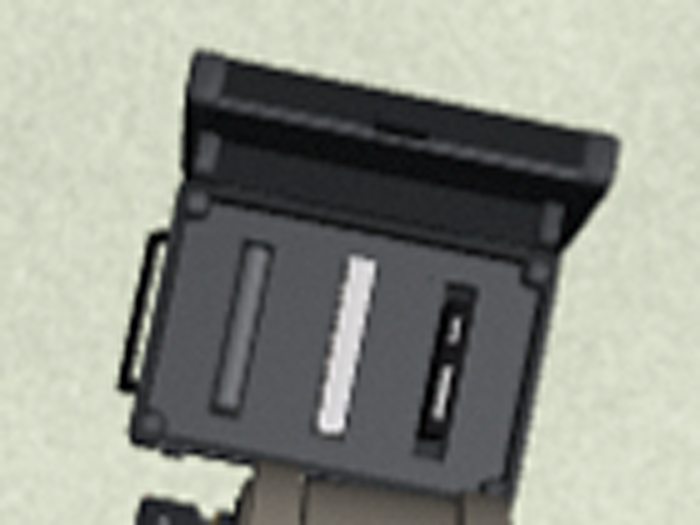

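The lid stands open past upright. The bright aluminium drive is in the middle slot, crop (347,346). The grey SSD (240,328) and black reader (445,370) are in the outer slots.

```bash
python3 - <<'E'
from h import *
f=cv2.imread("pics/t1.png").astype(int).min(2)
m=np.zeros(f.shape,np.uint8);m[230:450,300:395]=(f[230:450,300:395]>150)*255
c=max(cv2.findContours(m,0,2)[0],key=cv2.contourArea);r=cv2.minAreaRect(c);print(r)
B=np.array([onz("top",(p+.5)/5-.5+[230,120],.076) for p in cv2.boxPoints(r)])
b=CR.inv().apply(B-C0)*1000;print(b.round(1),b.mean(0),np.linalg.norm(b[1]-b[0]),np.linalg.norm(b[2]-b[1]))
E
```

```text
((345.6153869628906, 345.423095703125), (27.652376174926758, 177.48509216308594), 11.309932708740234)
[[-47.    7.7  76. ]
 [ 53.4   7.6  76. ]
 [ 53.4  -8.   76. ]
 [-47.   -7.8  76. ]] [ 3.19418974 -0.10475014 76.        ] 100.39973163351488 15.602370051173965
```

```bash
echo '[[-0.049, 0.003, 0, 0, 0, 0], [-0.049, 0, 0, 0, 0, 0], [-0.05, 0, 0, 0, 0, 0], [0, 0, 0.04, 0, 0, 0], [0, 0, 0.05, 0, 0, 0], [0, 0, 0.05, 0, 0, 0], [0, 0, 0.03, 0, 0, 0], [0, 0, 0, 0, 0, 0], [0, 0, 0, 0, 0, 0]]' | python3 -m pendant 0.45; python3 -c "from h import *;st()"
```

```text
time: 10.2
position: [0.5906, -0.1514, 0.1023]
eef_rot: [0.111, 0.994, -0.001, -0.0]
contact_force: [0.5, -0.4, 0.6]
opening: 0.45
gripper_force: 0.0
t 10.2 TCP case mm [ 11.4   0.3 102.3] tool x,y,z in case [[-1.0, -0.0, 0.0], [-0.0, 1.0, -0.001], [-0.0, -0.001, -1.0]] F [ 0.6 -0.3  0.6] op 0.45 gf 0.0 q [-0.2   0.55  0.47  1.84 -0.32  0.83  1.78]
```

```bash
echo '[[0.008, 0, 0.02, 0, 0, 0], [0, 0, 0.02, 0, 0, 0], [0, 0, 0.015, 0, 0, 0], [0, 0, 0, 0, 0, 0], [0, 0, 0, 0, 0, 0]]' | python3 -m pendant; python3 -c "from h import *;st()"; echo '[[0, 0, 0, 0, 0, 0], [0, 0, 0, 0, 0, 0], [0, 0, 0, 0, 0, 0], [0, 0, 0, 0, 0, 0], [0, 0, 0, 0, 0, 0], [0, 0, 0, 0, 0, 0]]' | python3 -m pendant 0 40; python3 -c "from h import *;st()"
```

```text
time: 10.7
position: [0.5828, -0.1493, 0.0485]
eef_rot: [0.111, 0.994, -0.0, 0.001]
contact_force: [-0.6, 0.5, 1.3]
opening: 0.446
gripper_force: 0.0
t 10.7 TCP case mm [ 3.4  0.7 48.5] tool x,y,z in case [[-1.0, -0.0, -0.002], [-0.0, 1.0, 0.0], [0.002, 0.0, -1.0]] F [-0.7  0.3  1.3] op 0.446 gf 0.0 q [-0.17  0.61  0.43  1.89 -0.37  0.72  1.82]
time: 11.3
position: [0.5819, -0.1495, 0.0477]
eef_rot: [0.111, 0.994, -0.0, 0.0]
contact_force: [-0.1, -2.1, 3.7]
opening: 0.166
gripper_force: 40.0
t 11.3 TCP case mm [ 2.5  0.2 47.7] tool x,y,z in case [[-1.0, 0.0, -0.001], [0.0, 1.0, -0.0], [0.001, -0.0, -1.0]] F [ 0.4 -2.1  3.7] op 0.166 gf 40.0 q [-0.17  0.61  0.43  1.89 -0.37  0.72  1.82]
```

```bash
echo '[[0, 0, -0.01, 0, 0, 0], [0, 0, -0.02, 0, 0, 0], [0, 0, -0.03, 0, 0, 0], [0, 0, -0.03, 0, 0, 0], [0, 0, -0.03, 0, 0, 0], [0, 0, -0.03, 0, 0, 0], [0, 0, -0.03, 0, 0, 0], [0, 0, -0.03, 0, 0, 0], [0, 0, -0.03, 0, 0, 0], [0, 0, -0.02, 0, 0, 0], [0, 0, 0, 0, 0, 0], [0, 0, 0, 0, 0, 0], [0, 0, 0, 0, 0, 0]]' | python3 -m pendant; python3 - <<'E'
from h import *
st()
w=np.array([.490,.269,.13]);h=np.array([-.176,-.984,0]);n=np.cos(.7)*h/np.linalg.norm(h)+np.array([0,0,np.sin(.7)])
L=w+.095*n
dy=-n; dx=np.array([.984,-.176,0]);dx/=np.linalg.norm(dx);dz=np.cross(dx,dy)
print("label",L,"drive z",dz)
# tool: x=-dx,y=dy,z=-dz ; TCP is 41.7mm above drive origin along dz (47.7-6), offset x -1mm
Rt=R.from_matrix(np.c_[-dx,dy,-dz]); 
T=L-.0075*dy+(.0417-.035)*dz-.0007*dx
o=manip.get_obs();r=R.from_quat(o['eef_rot']);
print("TCP goal",T,"rotvec tool",(r.inv()*Rt).as_rotvec(),"delta case",CR.inv().apply(T-o['position']))
np.savez("goal.npz",T=T,q=Rt.as_quat())
E
```

```text
time: 12.6
position: [0.5806, -0.1483, 0.3056]
eef_rot: [0.11, 0.994, 0.0, -0.002]
contact_force: [-0.0, -0.7, -2.6]
opening: 0.168
gripper_force: 40.0
t 12.6 TCP case mm [  1.    1.1 305.6] tool x,y,z in case [[-1.0, -0.001, 0.003], [-0.001, 1.0, 0.0], [-0.003, 0.0, -1.0]] F [ 0.1 -0.7 -2.6] op 0.168 gf 40.0 q [-0.3   0.31  0.57  1.67 -0.18  1.21  1.67]
label [0.47720693 0.19747508 0.19120068] drive z [0.11342588 0.63415377 0.76484219]
TCP goal [0.47626783 0.19620045 0.20115676] rotvec tool [ 0.69995905 -0.01858754 -0.04151585] delta case [-0.17765733  0.31307221 -0.10442568]
```

Converted, 0.12 rad / 1.5708 = 0.0764.

```bash
echo '[[0.01, 0.019, 0, 0, 0, 0], [0.022, 0.039, 0, 0, 0, 0], [0.022, 0.039, 0, 0, 0, 0], [0.022, 0.039, 0, 0, 0, 0], [0.022, 0.039, 0, 0, 0, 0], [0.022, 0.039, 0, 0, 0, 0], [0.022, 0.039, 0, 0, 0, 0], [0.022, 0.039, 0, 0, 0, 0], [0.012, 0.021, 0, 0, 0, 0], [0, 0, 0, 0.0446, 0, 0], [0, 0, 0, 0.0764, 0, -0.0064], [0, 0, 0, 0.0764, 0, -0.0064], [0, 0, 0, 0.0764, -0.0064, -0.0064], [0, 0, 0, 0.0764, -0.0064, -0.0064], [0, 0, 0, 0.0637, 0, 0], [0, 0, 0, 0.0318, 0, 0], [0, 0, 0, 0, 0, 0], [0, 0, 0, 0, 0, 0]]' | python3 -m pendant; cat >> h.py <<'E'
def togo():
    g=np.load("goal.npz");o=manip.get_obs();r=R.from_quat(o['eef_rot'])
    print("togo tool mm",(r.inv().apply(g['T']-o['position'])*1000).round(1),"rot",(r.inv()*R.from_quat(g['q'])).as_rotvec().round(3))
E
python3 -c "from h import *;st();togo()"
```

```text
time: 14.4
position: [0.4786, 0.1949, 0.3064]
eef_rot: [0.083, 0.936, -0.342, -0.028]
contact_force: [0.4, 0.5, -2.4]
opening: 0.169
gripper_force: 40.0
t 14.4 TCP case mm [-174.1  313.5  306.4] tool x,y,z in case [[-0.999, -0.046, -0.005], [-0.032, 0.764, -0.644], [0.034, -0.643, -0.765]] F [ 0.3  0.6 -2.4] op 0.169 gf 40.0 q [-1.02  0.46  0.35  1.61  0.3   1.63  0.67]
togo tool mm [ 3.1 68.5 79.9] rot [-0.     0.005 -0.002]
```

```bash
echo '[[0.001, 0.01, 0.012, 0, 0, 0], [0.001, 0.015, 0.017, 0, 0, 0], [0.001, 0.015, 0.017, 0, 0, 0], [0, 0.014, 0.017, 0, 0, 0], [0, 0.01, 0.012, 0, 0, 0], [0, 0.004, 0.005, 0, 0, 0], [0, 0, 0, 0, 0, 0], [0, 0, 0, 0, 0, 0], [0, 0, 0, 0, 0, 0]]' | python3 -m pendant
python3 -c "
from h import *
st();togo();shot('top','t2',(90,120,370,280),2.8);shot('scene','s4',(170,40,450,370),1.8)
a=cv2.imread('pics/t2.png');print(a.shape)"
```

```text
time: 15.3
position: [0.4771, 0.1963, 0.2031]
eef_rot: [0.084, 0.936, -0.341, -0.027]
contact_force: [-0.2, -0.8, -1.8]
opening: 0.171
gripper_force: 40.0
t 15.3 TCP case mm [-175.9  314.4  203.1] tool x,y,z in case [[-0.999, -0.046, -0.007], [-0.031, 0.765, -0.643], [0.035, -0.642, -0.766]] F [-0.  -0.8 -1.8] op 0.171 gf 40.0 q [-1.    0.56  0.33  1.71  0.27  1.45  0.61]
togo tool mm [0.8 1.1 1.6] rot [ 0.002  0.006 -0.004]
(448, 784, 3)
```

View pics/s4.png

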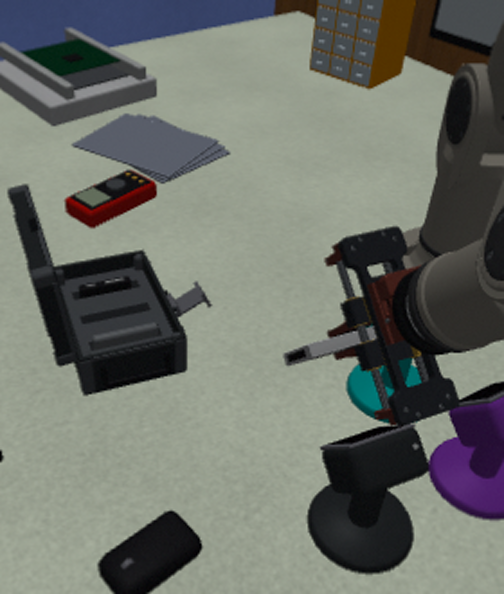

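View pics/t2.png

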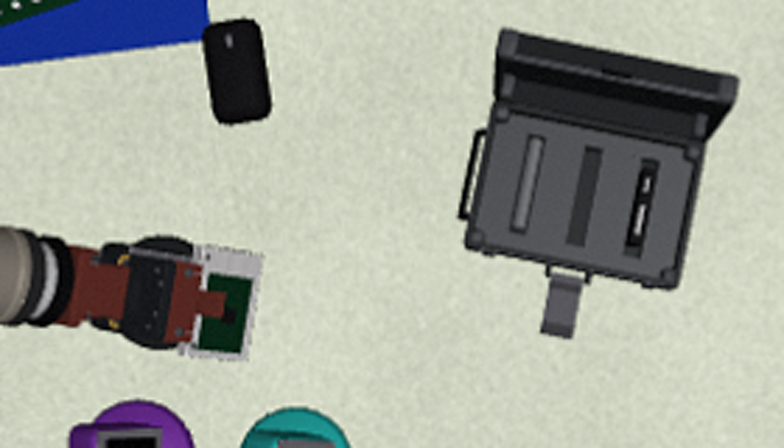

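The top view shows the drive with its green side up at about (228,303), so the label faces down towards the dark scanner. The lid is open, the hasp is out and the other units are in place. Last check: compare the drive's far edge with its expected pixels.

```bash
python3 - <<'E'
from h import *
o=manip.get_obs();r=R.from_quat(o['eef_rot']).as_matrix();x,y,z=-r[:,0],r[:,1],-r[:,2]
O=np.array(o['position'])-.0417*z+.0007*x
for s in(1,-1):
    print(((proj("top",O+s*.05*x-.0075*y)-[90,120]+.5)*2.8).round(0))
h=np.array([-.176,-.984,0]);h/=np.linalg.norm(h);n=np.cos(.7)*h+[0,0,np.sin(.7)]
u=np.cross(n,[0,0,1]);u/=np.linalg.norm(u);d=O+.0075*y+.035*z-[.490,.269,.13]
print("out,side,slope",d@n,d@u,d@np.cross(u,n),"ang",np.arccos(-y@n),"low z",O[2])
E
```

```text
[266. 256.]
[248. 363.]
out,side,slope 0.09604062128247426 -0.0007437383989238426 0.0015380161733523218 ang 0.003820993735955394 low z 0.17107200075917814
```

```bash
python3 -c "
from workcell import manip
print(manip.finish_job())"
```

```text
the job is handed in; nothing more can be done
None
```

The job is handed in, verdict not shown: the drive is held about 96 mm in front of the scanner window with its label square to it, the case is open, and the other units and bench items look undisturbed in the last pictures.

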